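# Turn the coffee round to the front

## Task

Push the turntable on the drinks tray round by its rim until the coffee jar with the green lid stands squarely at the front, at the middle of the tray's long side nearest the robot, and leave it standing still there. Turn it gently and keep off the coffee jar and the three steel tins, which must all stay standing on the turntable; leave the white mug alone.

Things in the scene. Friction and masses are not known exactly. Their poses are not given: they have to be found in the camera images.
- tray: Black rectangular drinks tray, fixed to the counter, 480 mm along its own y and 370 mm along its own x, lip 22 mm high. Origin: centre of its underside, on the counter; the turntable's axis passes through it. Its -x axis points to the middle of the front long side, the one nearest the robot; the coffee jar belongs on that line.
- plate_centre (a point): Centre of the turntable's top face, on its vertical axis, 36 mm above the counter. The turntable is a light-wood plate of radius 150 mm, 16 mm thick, with a dark steel band round its edge, on a low fixed black foot. It carries two steel arch handles on opposite sides of its rim, and the loose coffee jar and three tins; but for the handles the plate is bare beyond 125 mm from its centre.
- turntable (a joint): Turn of the plate on its foot, rad, growing anticlockwise seen from above; its zero is arbitrary and varies; over a full turn free either way. Stiff bearing: about 0.6 N of push at the rim keeps it turning, and at low speed it stops within a few degrees when the push ends. The handles and everything on the plate turn with it.
- handle_a (a point): Middle of the top bar of one arch handle, 126 mm from the turntable's axis, 50 mm above the plate. Dark steel bar 10 mm thick bent to an upright arch square to the radius: its two upright legs stand on the plate 50 mm to either side of this point, 136 mm from the axis, 0.378 rad round from the middle. A push along the rim on a leg's outer side turns the plate.
- handle_b (a point): The same point on the other handle, directly opposite handle_a (half a turn round the plate).
- coffee: Coffee jar: dark brown, yellow label with a green stripe, bright green lid; 58 mm across, 72 mm tall, about 0.18 kg, loose on the turntable, its axis 70 to 88 mm from the turntable's axis. Origin: centre of its underside; z up.
- mug: White mug, 80 mm across the rim, 95 mm tall, handle at its own +y; stands on the counter to the left of the tray, to be left alone. Origin: centre of its underside.
- tin_0: Steel tin 1 of 3, alike: brushed steel with a dark lid, 57 mm across, 67 mm tall, about 0.15 kg, loose on the turntable, to be left standing on it. Origin: centre of its underside; z up.
- tin_1: Steel tin 2 of 3, alike: brushed steel with a dark lid, 57 mm across, 67 mm tall, about 0.15 kg, loose on the turntable, to be left standing on it. Origin: centre of its underside; z up.
- tin_2: Steel tin 3 of 3, alike: brushed steel with a dark lid, 57 mm across, 67 mm tall, about 0.15 kg, loose on the turntable, to be left standing on it. Origin: centre of its underside; z up.
There are look-alikes about, which are no part of the job. What is shaped like the coffee but blue or red is not meant.

How it is judged:
By the outcome, as a careful person would: the job done as asked, in the order asked, and still so for the second after the job is handed in, with the robot touching nothing.
It also fails if it takes over 48 s, if anything falls off the work surface, if the arm or the gripper's body presses on something with over 40 N, if the wrist force passes 120 N, or if a joint passes its speed limit or range.

## Robot

A 6-joint arm with a two-finger parallel gripper is mounted at the origin on the work surface. World frame = base frame: x ahead of the robot, y to its left, z up, the work surface at z = 0. Lengths are in m, angles in rad, forces in N, time in s.
With the tool pointing down it reaches from about 0.225 to 0.875 m from the base axis. Payload 3.4 kg.
Tool frame: the origin (TCP) lies between the finger pads; the fingertips stand 8 mm ahead of it and the grasp point (between the pads) lies 11 mm behind it; z points along the fingers, y is the line along which they close (so a half turn about z gives the same grasp; the last joint's range is limited). The gripper opens to 85 mm and grips with 20 to 120 N. Pads are 22 mm wide; open, the fingers measure 114 mm over their backs; the gripper's body (76 mm by 85 mm) begins 54 mm behind the grasp point. The pads swing forward as they close: fully open they stand 13 mm farther back than shut.
Start: joints at [-0.121, 0.276, 1.505, -0, 1.361, -0.121], TCP at [0.575, -0, 0.239] pointing down, gripper open.
Joint ranges: [-2.89, 2.89], [-0.75, 2.08], [0.22, 2.7], [-1.18, 4.32], [0.11, 2.71], [-2.7, 2.7]. Speed limits (rad/s): [2.57, 2.57, 3.14, 3.14, 3.14, 3.14].

## Interface

Orientations are given as a unit quaternion [w, x, y, z].
In Python, from rig import manip gives the robot as it stands.
- The arm moves only by the tool move_arm, never from a script. Its argument "deltas" is a list that holds one entry, the list of rows, each a list of 5 numbers: the shift along the tool's x, y, z normalised to -1 to 1, where 1 is 80 cm, then the turn about the tool's z normalised to -1 to 1, where 1 is 120 degrees, then the closure, from -1 (fully open) to 1 (shut). In form: [[[tx, ty, tz, twist, grip], ...]]. A call has 1 to 12 rows; each row is the pose to reach, as a shift and turn from the pose commanded when the call began, along the tool's axes at that moment; what a row does not reach only later rows make up. A row lasts 1/10 s, in which the tool goes at most 50 mm and 8.59 degrees, less where a joint would pass 70% of its speed; a pose out of reach is approached as far as the arm can. A call with a number of a shift or a turn outside -1 to 1 is refused whole. A call with a gripper value outside its range is refused whole. The fingers move at their own pace and stop on an object; "squeeze" is the grip in N (left out, the last holds). Time passes only in rows, so rows that repeat a pose let the fingers close. It gives the time, the measured TCP pose, the force, the opening and the grip force at its end, in the units of the state.
- manip.get_state(): the state, without advancing time (a new reading comes with each control period).
- manip.get_image(name): name is "scene" or "side" or "wrist"; returns the picture (480x640x3 uint8, red, green, blue); there is no depth.
- manip.camera_params(name): a dict with "fx", "fy", "cx", "cy" (pixels), "R" (3x3) and "t" (3): a world point X has camera coordinates R X + t; the wrist camera has in their place "tool_from_camera" (4x4, takes a point from camera to tool coordinates, whose origin is the TCP and whose axes are the flange's). Camera axes: x right, y down, z forward; pixel columns grow to the right and rows downward; lengths in m; the calibration is good to about 2 mm. The wrist camera is an equidistant fisheye: a pixel r from the principal point sees the ray r / f radians off the axis. A picture is of the moment at which its call begins: read the wrist's pose just before it. camera_params takes no time and is no camera call.
- manip.sign_off(): hands the job in; it is judged then, once.
The state is a dict: "clock": time; "qpos": joint angles; "qd": joint speeds; "effort": joint torques, N m; "position": TCP position; "ee_rot": TCP orientation; "contact_force": force on the tool from outside, world axes, zero at the start; "moment": the same for the moment, N m; "width": finger opening in m; "gripper_force": force on a finger pad.
Only numpy, scipy, OpenCV 4.12 (cv2) and the standard library are available. Lean on these libraries where they do the work, as an engineer would, in place of code of your own. Each camera call takes 0.05 s, during which the arm holds its last target. There are 200 camera calls.

## Working session

There is one attempt and no reset: what is moved stays moved. The work goes in short steps, Python scripts to look and compute and a tool call to move; the robot and the scene stay as the last step left them, time stands still between calls to the robot, and variables do not carry over. Pictures are saved under pics/ and viewed, at most 10 in all, crops included, and the job is handed in when it is done.

Besides the shell and the picture viewer there is one more tool, called after ">>>" as name([rows], argument=value, ...), one row to a line, values as JSON. move_arm: Moves the arm, as the interface text tells. Scaled input: -1 to 1 covers 80 cm each way for a shift and 120 degrees each way for a turn. Its arguments: {"type":"object","properties":{"deltas":{"type":"array","items":{"type":"array","items":{"type":"array","items":{"type":"number","minimum":-1,"maximum":1}}}},"squeeze":{"type":"number"}},"required":["deltas"]}

```bash
mkdir -p pics
python3 - <<'E'
from rig import manip
import cv2
for n in("scene","side"):
    cv2.imwrite(f"pics/{n}0.png",manip.get_image(n)[:,:,::-1]); print(n,manip.camera_params(n))
print(manip.get_state())
E
```

```text
scene {'fx': 570.507025238509, 'fy': 570.507025238509, 'cx': 317.50196648144544, 'cy': 245.9091543526133, 'R': array([[ 0.24215292,  0.97000028,  0.02148075],
       [ 0.63629315, -0.14205392, -0.7582557 ],
       [-0.73245682,  0.19728189, -0.65160331]]), 't': array([-0.29531151, -0.29396581,  1.45066169])}
side {'fx': 585.666919843631, 'fy': 585.666919843631, 'cx': 324.191162725542, 'cy': 247.1384765566257, 'R': array([[ 0.99752448, -0.06988799,  0.00778315],
       [-0.04640934, -0.73744851, -0.67380699],
       [ 0.05283069,  0.67177776, -0.7388664 ]]), 't': array([-0.57470363,  0.18166134,  0.95772026])}
{'clock': 0.1, 'qpos': array([-1.21001397e-01,  2.76494500e-01,  1.50596211e+00, -7.84677157e-06,
        1.36070837e+00, -1.20995579e-01]), 'qd': array([ 0.0002226 , -0.00186243, -0.00327061, -0.00047887,  0.00065549,
        0.00070601]), 'effort': array([ 1.55745878e-03, -4.17697620e+01, -2.46405226e+01, -1.74112388e-04,
        5.80947395e-03,  2.85749664e-07]), 'position': array([5.74558003e-01, 4.47966750e-05, 2.38565154e-01]), 'ee_rot': array([-6.16568837e-04,  7.07108039e-01,  7.07105086e-01, -4.87756728e-04]), 'contact_force': array([ 0.10008313,  0.15680074, -0.94708496]), 'moment': array([0.0171012 , 0.04879513, 0.03314937]), 'gripper_force': 0.0, 'width': 0.08513290716291272}
```

View pics/scene0.png

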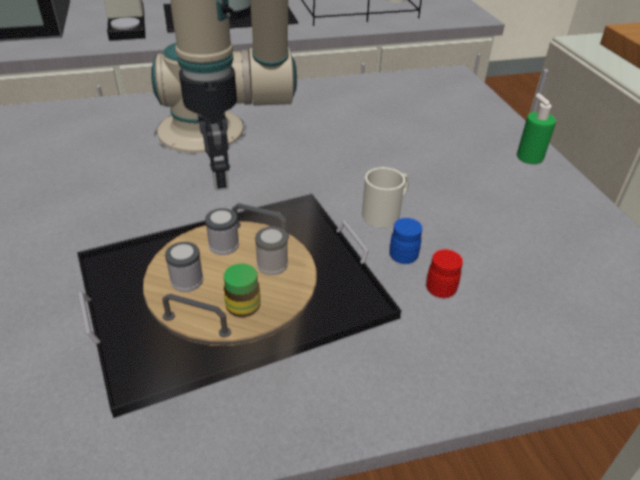

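View pics/side0.png

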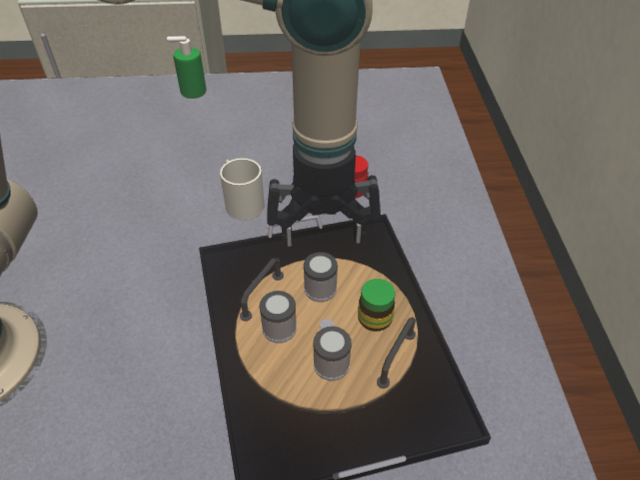

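The scene view shows the green-lidded jar with the yellow label at (242,290), and the side view shows it at (377,305). The look-alikes are blue (406,241) and red (444,274), both off the tray on the counter. I'll enlarge both views to confirm and read pixels.

Run:
```python
import cv2
a=cv2.imread("pics/scene0.png")[185:425,70:410];cv2.imwrite("pics/sc.png",cv2.resize(a,None,fx=2.3,fy=2.3,interpolation=cv2.INTER_CUBIC))
a=cv2.imread("pics/side0.png")[215:480,190:500];cv2.imwrite("pics/sd.png",cv2.resize(a,None,fx=2.2,fy=2.2,interpolation=cv2.INTER_CUBIC))
```

```text
(no output)
```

View pics/sc.png

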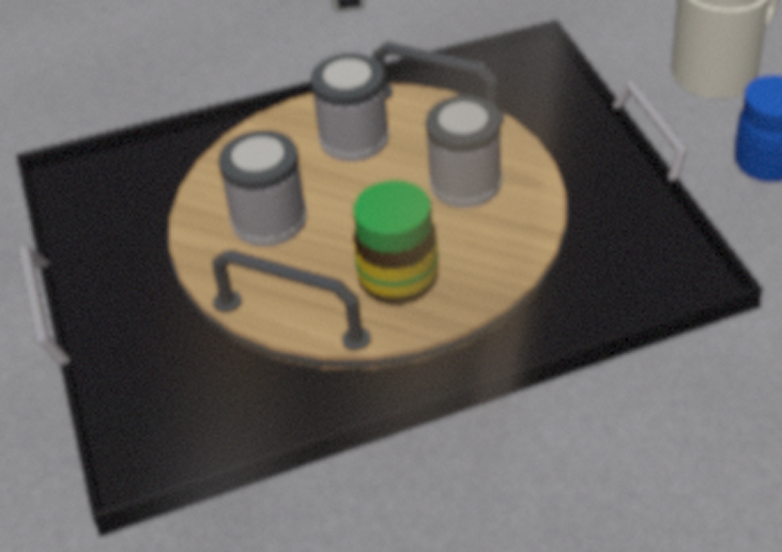

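View pics/sd.png

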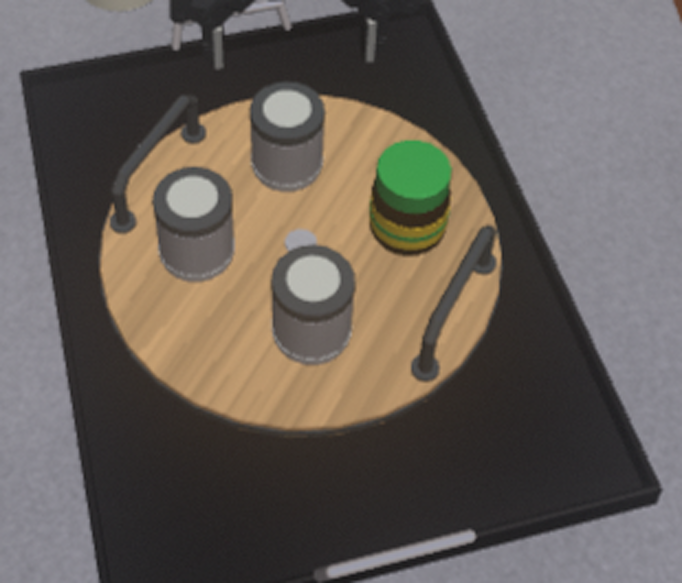

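```bash
cat > h.py <<'E'
from rig import manip
import numpy as np
P={n:manip.camera_params(n) for n in("scene","side")}
def ray(n,u,v,z):
    p=P[n];R=p["R"];d=R.T@[(u-p["cx"])/p["fx"],(v-p["cy"])/p["fy"],1];c=-R.T@p["t"]
    return c+d*(z-c[2])/d[2]
sc=lambda u,v,z:ray("scene",u/2.3+70,v/2.3+185,z)
sd=lambda u,v,z:ray("side",u/2.2+190,v/2.2+215,z)
E
python3 - <<'E'
from h import *
np.set_printoptions(precision=4,suppress=True)
T=np.array([sc(*q,.022)[:2] for q in((20,157),(558,22),(760,292),(100,515))]);print("corners",T,T.mean(0))
print(sd(22,73,.022),sd(660,490,.022))
c=T.mean(0)
x=T[2]+T[3]-T[0]-T[1];y=T[1]+T[2]-T[0]-T[3]
print("yaw",np.degrees(np.arctan2(x[1],x[0])),np.degrees(np.arctan2(y[1],y[0]))-90,np.linalg.norm(x)/2,np.linalg.norm(y)/2)
F=np.array([sd(*q,.036)[:2] for q in((122,224),(194,133),(425,370),(484,262))]);print("feet",F,F.mean(0), [sc(*q,.036)[:2] for q in((356,340),(227,301))])
c=F.mean(0)
for n,a,b,z in(("cof",(394,207),(413,169),.108),("t0",(348,75),(193,197),.103),("t1",(259,157),(313,280),.103),("t2",(463,118),(287,110),.103)):
    p,q=sc(*a,z)[:2],sd(*b,z)[:2];m=(p+q)/2-c;print(n,p,q,np.hypot(*m),np.degrees(np.arctan2(m[1],m[0])))
for f in F-c:print(np.hypot(*f),np.degrees(np.arctan2(f[1],f[0])))
print("mug",ray("side",242,172,.095),ray("scene",384,177,.095))
print({n:manip.camera_params("wrist")[n] for n in manip.camera_params("wrist")})
E
```

```text
corners [[ 0.4507 -0.2635]
 [ 0.3622  0.2028]
 [ 0.7226  0.2674]
 [ 0.807  -0.1949]] [0.5856 0.003 ]
[0.3572 0.2011 0.022 ] [ 0.8032 -0.1994  0.022 ]
yaw 10.525250383126272 10.54946068606472 0.3644210450569147 0.4723236465241623
feet [[ 0.4466  0.0282]
 [ 0.5024  0.114 ]
 [ 0.6583 -0.1091]
 [ 0.7142 -0.0234]] [0.5804 0.0024] [array([ 0.7145, -0.0253]), array([ 0.6585, -0.109 ])]
cof [0.6653 0.0127] [0.6604 0.0109] 0.08297866546265804 6.473136019952791
t0 [ 0.5057 -0.0002] [ 0.5031 -0.0001] 0.07602035211171883 -178.0404920788143
t1 [ 0.5874 -0.0733] [ 0.582  -0.0744] 0.0764016341380973 -86.7475724416991
t2 [0.576  0.0768] [0.5745 0.0762] 0.07426881862651129 93.94079476096437
0.13624768024241593 169.0778819435481
0.13614200575924162 124.95226293553563
0.136106088477074 -55.06039765934329
0.13629440403248466 -10.923556051967461
mug [0.4392 0.3288 0.095 ] [0.4333 0.3308 0.095 ]
{'fx': 371.64829954431775, 'fy': 371.64829954431775, 'cx': 311.90189098740717, 'cy': 238.92732279288242, 'tool_from_camera': array([[ 0.0006, -0.9633, -0.2684,  0.0685],
       [ 1.    ,  0.0005,  0.0006, -0.0002],
       [-0.0005, -0.2684,  0.9633, -0.135 ],
       [ 0.    ,  0.    ,  0.    ,  1.    ]])}
```

Green-lidded jar with the yellow label confirmed; blue and red are off the tray. The axis is about (0.5805, 0.0025) and the jar sits at 6.5°. The goal is 190.5°, so I need +184° anticlockwise. I'll push handle B's leg at -55° with closed fingers, starting from about -69°.

>>> move_arm([
  [[-0.06, 0.026, 0.04, 0, 1], [-0.12, 0.052, 0.08, 0, 1], [-0.1625, 0.0705, 0.111, 0, 1], [-0.1625, 0.0705, 0.111, 0, 1], [-0.1625, 0.0705, 0.111, 0, 1], [-0.1625, 0.0705, 0.111, 0, 1], [-0.1625, 0.0705, 0.111, 0, 1], [-0.1625, 0.0705, 0.111, 0, 1], [-0.1625, 0.0705, 0.111, 0, 1]],
], squeeze=20)

```text
clock: 1.0
position: [0.6316, -0.1289, 0.1518]
ee_rot: [0.001, 0.707, 0.708, 0.0]
contact_force: [-1.0, -0.1, -0.3]
width: 0.0004
gripper_force: 0.0
```

Run:
```python
from h import *
import cv2
s=manip.get_state();print(s["clock"],s["position"],s["ee_rot"],s["width"],s["contact_force"])
cv2.imwrite("pics/side1.png",manip.get_image("side")[100:,100:,::-1])
```

```text
1.0 [ 0.63156798 -0.12892037  0.15179774] [7.63665533e-04 7.06594975e-01 7.07617635e-01 4.91322076e-04] 0.0003849251628463076 [-1.02813029 -0.07124889 -0.31916837]
```

View pics/side1.png

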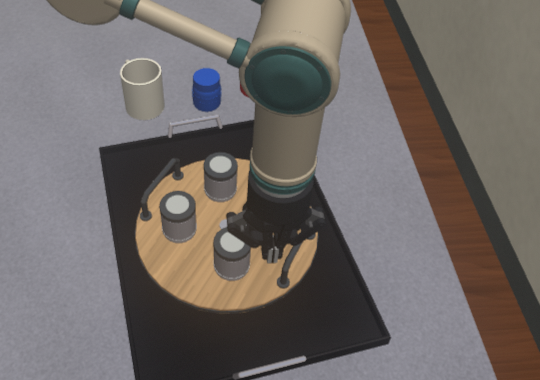

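>>> move_arm([
  [[0, 0, 0, 0.07, 1], [0, 0, 0, 0.14, 1], [0, 0, 0, 0.21, 1], [0, 0, 0, 0.28, 1], [0, 0, 0, 0.35, 1], [0, 0, 0, 0.42, 1], [0, 0, 0, 0.49, 1], [0, 0, 0, 0.56, 1], [0, 0, 0, 0.63, 1], [0, 0, 0, 0.7, 1], [0, 0, 0, 0.77, 1], [0, 0, 0, 0.83, 1]],
])

```text
clock: 2.25
position: [0.6315, -0.1296, 0.151]
ee_rot: [0.0, 0.996, -0.086, 0.0]
contact_force: [1.1, -0.8, -1.2]
width: -0.0003
gripper_force: 0.0
```

>>> move_arm([
  [[0, 0, 0, 0.07, 1], [0, 0, 0, 0.14, 1], [0, 0, 0, 0.21, 1], [0, 0, 0, 0.28, 1], [0, 0, 0, 0.35, 1], [0, 0, 0.03, 0.42, 1], [0, 0, 0.065, 0.42, 1], [0, 0, 0.095, 0.42, 1], [0, 0, 0.1075, 0.42, 1], [0, 0, 0.1075, 0.42, 1]],
])

```text
clock: 3.25
position: [0.6305, -0.1295, 0.0633]
ee_rot: [0.0, 0.866, -0.5, -0.001]
contact_force: [0.4, 0.9, 0.3]
width: -0.0
gripper_force: 0.0
```

```bash
cat >> h.py <<'E'
C=np.array([.5805,.0025])
def arc(pos0,phi0,ths,r=.139,z=.064):
    """rows from commanded pose pos0 (x,y,z), tool yaw phi0 (deg) through finger angles ths (deg)"""
    f=np.radians(phi0);ax=np.array([-np.sin(f),np.cos(f)]);ay=np.array([np.cos(f),np.sin(f)])  # tool x,y in world at yaw phi
    out=[]
    for t in ths:
        a=np.radians(t);d=C+r*np.array([np.cos(a),np.sin(a)])-pos0[:2]
        out.append([round(float(d@ax)/.8,4),round(float(d@ay)/.8,4),round((pos0[2]-z)/.8,4),round(-((t-81)-phi0)/120,4),1])
    print(out)
def P0(t,r=.139,z=.064):
    a=np.radians(t);return [*(C+r*np.array([np.cos(a),np.sin(a)])),z]
E
python3 - <<'E'
from h import *
s=manip.get_state();print(s["clock"],s["position"],s["ee_rot"],s["qpos"],s["contact_force"])
from scipy.spatial.transform import Rotation as R
q=s["ee_rot"];print(R.from_quat([*q[1:],q[0]]).as_matrix())
arc(P0(-69,.142),-150,[-68,-67,-66,-65,-64,-63,-62,-61,-59.5,-58,-56,-54])
arc(P0(-54),-135,[-54+3*i for i in range(1,13)])
E
```

```text
3.25 [ 0.63047823 -0.12945111  0.06329898] [ 2.78722111e-04  8.66086429e-01 -4.99892174e-01 -1.42633011e-03] [-3.10575794e-01  5.12478871e-01  1.59076099e+00  6.70798168e-05
  1.04125883e+00  2.30713633e+00] [0.38243535 0.91186282 0.29574468]
[[ 5.00211560e-01 -8.65898861e-01 -2.74931231e-03]
 [-8.65900451e-01 -5.00215473e-01  9.43227648e-04]
 [-2.19198831e-03  1.90881740e-03 -9.99995776e-01]]
[[-0.0033, -0.0036, 0.0, -0.0083, 1], [-0.0029, -0.0066, 0.0, -0.0167, 1], [-0.0025, -0.0096, 0.0, -0.025, 1], [-0.0022, -0.0126, 0.0, -0.0333, 1], [-0.002, -0.0156, 0.0, -0.0417, 1], [-0.0018, -0.0187, 0.0, -0.05, 1], [-0.0017, -0.0217, 0.0, -0.0583, 1], [-0.0016, -0.0247, 0.0, -0.0667, 1], [-0.0016, -0.0293, 0.0, -0.0792, 1], [-0.0017, -0.0338, 0.0, -0.0917, 1], [-0.002, -0.0399, 0.0, -0.1083, 1], [-0.0025, -0.0459, 0.0, -0.125, 1]]
[[0.0012, -0.009, 0.0, -0.025, 1], [0.0019, -0.0181, 0.0, -0.05, 1], [0.0021, -0.0272, 0.0, -0.075, 1], [0.0019, -0.0363, 0.0, -0.1, 1], [0.0012, -0.0453, 0.0, -0.125, 1], [0.0, -0.0544, 0.0, -0.15, 1], [-0.0017, -0.0633, 0.0, -0.175, 1], [-0.0038, -0.0722, 0.0, -0.2, 1], [-0.0064, -0.0809, 0.0, -0.225, 1], [-0.0094, -0.0894, 0.0, -0.25, 1], [-0.0129, -0.0979, 0.0, -0.275, 1], [-0.0168, -0.1061, 0.0, -0.3, 1]]
```

>>> move_arm([
  [[-0.0033, -0.0036, 0, -0.0083, 1], [-0.0029, -0.0066, 0, -0.0167, 1], [-0.0025, -0.0096, 0, -0.025, 1], [-0.0022, -0.0126, 0, -0.0333, 1], [-0.002, -0.0156, 0, -0.0417, 1], [-0.0018, -0.0187, 0, -0.05, 1], [-0.0017, -0.0217, 0, -0.0583, 1], [-0.0016, -0.0247, 0, -0.0667, 1], [-0.0016, -0.0293, 0, -0.0792, 1], [-0.0017, -0.0338, 0, -0.0917, 1], [-0.002, -0.0399, 0, -0.1083, 1], [-0.0025, -0.0459, 0, -0.125, 1]],
])

```text
clock: 4.45
position: [0.6627, -0.1097, 0.0645]
ee_rot: [-0.0, 0.924, -0.381, 0.0]
contact_force: [-0.6, 0.5, 0.3]
width: -0.0005
gripper_force: 0.3
```

Run:
```python
from h import *
import cv2
s=manip.get_state();print(s["clock"],s["position"],P0(-54),s["contact_force"])
cv2.imwrite("pics/scene2.png",cv2.resize(manip.get_image("scene")[185:425,70:410,::-1],None,fx=2.3,fy=2.3))
```

```text
4.45 [ 0.66267969 -0.10973323  0.06452381] [np.float64(0.6622021500686538), np.float64(-0.1099533622181177), 0.064] [-0.62968499  0.45480993  0.32204091]
```

View pics/scene2.png

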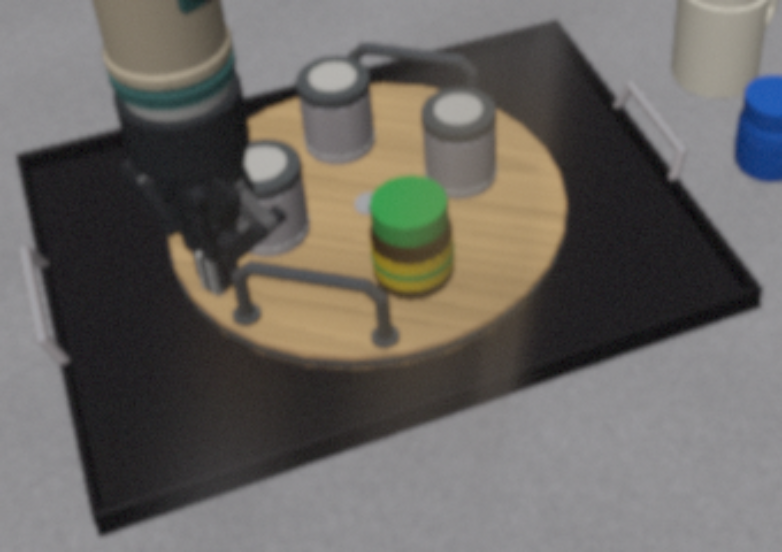

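The finger is pushing handle B's leg: its foot moved from (227,301) to (246,314) and the jar turned with the plate, everything upright. I'll keep going on the same arc, whose rows repeat in tool axes.

>>> move_arm([
  [[0.0012, -0.009, 0, -0.025, 1], [0.0019, -0.0181, 0, -0.05, 1], [0.0021, -0.0272, 0, -0.075, 1], [0.0019, -0.0363, 0, -0.1, 1], [0.0012, -0.0453, 0, -0.125, 1], [0, -0.0544, 0, -0.15, 1], [-0.0017, -0.0633, 0, -0.175, 1], [-0.0038, -0.0722, 0, -0.2, 1], [-0.0064, -0.0809, 0, -0.225, 1], [-0.0094, -0.0894, 0, -0.25, 1], [-0.0129, -0.0979, 0, -0.275, 1], [-0.0168, -0.1061, 0, -0.3, 1]],
])

```text
clock: 5.7
position: [0.713, -0.04, 0.0644]
ee_rot: [0.0, 0.997, -0.077, 0.0]
contact_force: [0.3, -1.6, -0.4]
width: 0.0002
gripper_force: 0.3
```

Run:
```python
from h import *
s=manip.get_state();print(s["position"],P0(-18),s["contact_force"],s["qpos"],s["ee_rot"])
p=sc(246,314,.036)[:2]-C;print("leg at -54:",np.degrees(np.arctan2(p[1],p[0])),np.hypot(*p))
```

```text
[ 0.71301998 -0.04000078  0.06442035] [np.float64(0.7126968557650264), np.float64(-0.04045336221811769), 0.064] [ 0.31423875 -1.58250703 -0.42341606] [-1.53343012e-01  6.01274620e-01  1.41270511e+00 -7.07043411e-05
  1.12753362e+00  1.57164207e+00] [ 3.48638152e-05  9.97030866e-01 -7.70029175e-02  3.71025872e-05]
leg at -54: -46.79998480467987 0.1362672115818664
```

>>> move_arm([
  [[0.0012, -0.009, 0, -0.025, 1], [0.0019, -0.0181, 0, -0.05, 1], [0.0021, -0.0272, 0, -0.075, 1], [0.0019, -0.0363, 0, -0.1, 1], [0.0012, -0.0453, 0, -0.125, 1], [0, -0.0544, 0, -0.15, 1], [-0.0017, -0.0633, 0, -0.175, 1], [-0.0038, -0.0722, 0, -0.2, 1], [-0.0064, -0.0809, 0, -0.225, 1], [-0.0094, -0.0894, 0, -0.25, 1], [-0.0129, -0.0979, 0, -0.275, 1], [-0.0168, -0.1061, 0, -0.3, 1]],
])

```text
clock: 6.9
position: [0.7129, 0.046, 0.0644]
ee_rot: [0.0, 0.972, 0.235, 0.0]
contact_force: [-0.3, -1.1, 0.8]
width: 0.0001
gripper_force: 0.3
```

>>> move_arm([
  [[0.0012, -0.009, 0, -0.025, 1], [0.0019, -0.0181, 0, -0.05, 1], [0.0021, -0.0272, 0, -0.075, 1], [0.0019, -0.0363, 0, -0.1, 1], [0.0012, -0.0453, 0, -0.125, 1], [0, -0.0544, 0, -0.15, 1], [-0.0017, -0.0633, 0, -0.175, 1], [-0.0038, -0.0722, 0, -0.2, 1], [-0.0064, -0.0809, 0, -0.225, 1], [-0.0094, -0.0894, 0, -0.25, 1], [-0.0129, -0.0979, 0, -0.275, 1], [-0.0168, -0.1061, 0, -0.3, 1]],
])

```text
clock: 8.1
position: [0.6624, 0.1154, 0.0645]
ee_rot: [0.0, 0.852, 0.524, 0.0]
contact_force: [-0.2, -1.1, -0.1]
width: -0.0
gripper_force: 0.3
```

>>> move_arm([
  [[0.0012, -0.009, 0, -0.025, 1], [0.0019, -0.0181, 0, -0.05, 1], [0.0021, -0.0272, 0, -0.075, 1], [0.0019, -0.0363, 0, -0.1, 1], [0.0012, -0.0453, 0, -0.125, 1], [0, -0.0544, 0, -0.15, 1], [-0.0017, -0.0633, 0, -0.175, 1], [-0.0038, -0.0722, 0, -0.2, 1], [-0.0064, -0.0809, 0, -0.225, 1], [-0.0094, -0.0894, 0, -0.25, 1], [-0.0129, -0.0979, 0, -0.275, 1], [-0.0168, -0.1061, 0, -0.3, 1]],
])

```text
clock: 9.3
position: [0.5808, 0.142, 0.0647]
ee_rot: [0.0, 0.648, 0.761, 0.001]
contact_force: [1.0, 0.5, -0.0]
width: -0.0
gripper_force: 0.3
```

Run:
```python
from h import *
import cv2
s=manip.get_state();print(s["position"],P0(90),s["contact_force"],s["qpos"],s["ee_rot"])
cv2.imwrite("pics/side3.png",cv2.resize(manip.get_image("side")[215:480,190:500,::-1],None,fx=2.2,fy=2.2))
arc(P0(90),9,[92.5,95,97.5,100,102,104,106,108,109.5,111,112,113])
```

```text
[0.5808455  0.14202415 0.06470699] [np.float64(0.5805), np.float64(0.14150000000000001), 0.064] [ 0.98376518  0.47503542 -0.04530393] [ 1.23376771e-01  4.51897995e-01  1.70137274e+00  2.13205623e-04
  9.86924597e-01 -3.67184496e-02] [4.06579047e-04 6.48345309e-01 7.61346087e-01 5.75100874e-04]
[[0.001, -0.0075, 0.0, -0.0208, 1], [0.0017, -0.0151, 0.0, -0.0417, 1], [0.0021, -0.0226, 0.0, -0.0625, 1], [0.0021, -0.0302, 0.0, -0.0833, 1], [0.0019, -0.0363, 0.0, -0.1, 1], [0.0015, -0.0423, 0.0, -0.1167, 1], [0.0008, -0.0484, 0.0, -0.1333, 1], [0.0, -0.0544, 0.0, -0.15, 1], [-0.0008, -0.0588, 0.0, -0.1625, 1], [-0.0017, -0.0633, 0.0, -0.175, 1], [-0.0023, -0.0663, 0.0, -0.1833, 1], [-0.003, -0.0692, 0.0, -0.1917, 1]]
```

View pics/side3.png

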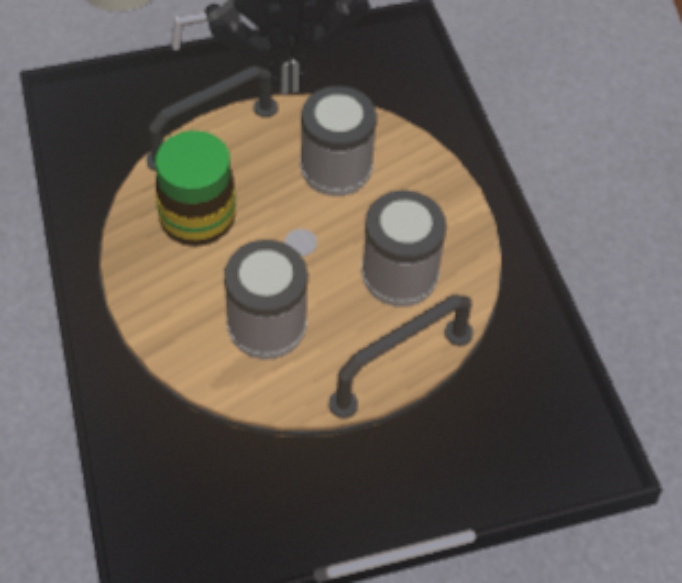

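All containers are standing, the jar is at side-crop (195,160), and the finger is behind the leg at (265,108). I'll push on slowly to 113° and then measure.

>>> move_arm([
  [[0.001, -0.0075, 0, -0.0208, 1], [0.0017, -0.0151, 0, -0.0417, 1], [0.0021, -0.0226, 0, -0.0625, 1], [0.0021, -0.0302, 0, -0.0833, 1], [0.0019, -0.0363, 0, -0.1, 1], [0.0015, -0.0423, 0, -0.1167, 1], [0.0008, -0.0484, 0, -0.1333, 1], [0, -0.0544, 0, -0.15, 1], [-0.0008, -0.0588, 0, -0.1625, 1], [-0.0017, -0.0633, 0, -0.175, 1], [-0.0023, -0.0663, 0, -0.1833, 1], [-0.003, -0.0692, 0, -0.1917, 1]],
])

```text
clock: 10.55
position: [0.5263, 0.1306, 0.0646]
ee_rot: [0.0, 0.484, 0.875, 0.0]
contact_force: [0.3, 0.7, 1.0]
width: -0.0001
gripper_force: 0.3
```

Run:
```python
from h import *
import cv2
s=manip.get_state();print(s["position"],P0(113))
cv2.imwrite("pics/side4.png",cv2.resize(manip.get_image("side")[215:480,190:500,::-1],None,fx=2.2,fy=2.2,interpolation=cv2.INTER_CUBIC))
```

```text
[0.52630412 0.13063357 0.06462298] [np.float64(0.526188373139991), np.float64(0.1304501746298892), 0.064]
```

View pics/side4.png

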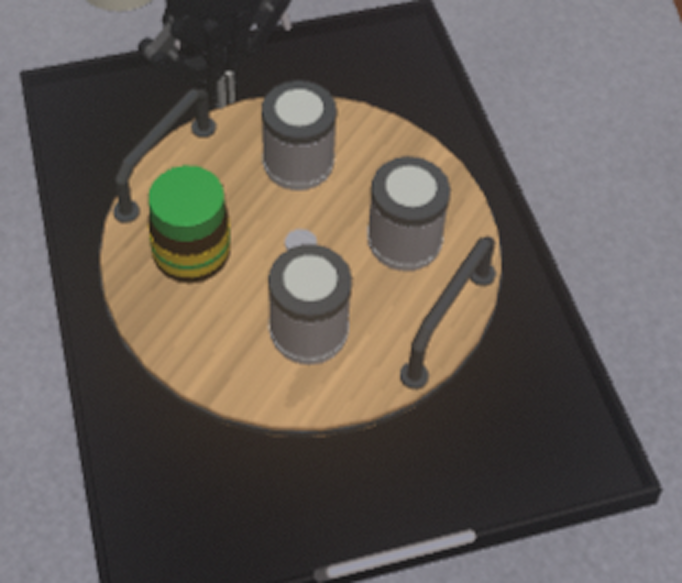

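Run:
```python
from h import *
F=np.array([sd(*q,.036)[:2] for q in((126,212),(203,127),(414,377),(483,273))]);c=F.mean(0);print(F,c)
for f in F-c:print(np.hypot(*f),np.degrees(np.arctan2(f[1],f[0])))
for cc in(c,C):
    m=sd(187,196,.108)[:2]-cc;print("cof",np.hypot(*m),np.degrees(np.arctan2(m[1],m[0]))%360)
for a,b in(((22,73),(102,580)),((432,0),(660,490))):
    d=sd(*a,.022)-sd(*b,.022);print("edge yaw",np.degrees(np.arctan2(d[1],d[0]))-90)
for a,b in(((20,157),(558,22)),((100,515),(760,292)),((20,157),(100,515)),((558,22),(760,292))):
    d=sc(*b,.022)-sc(*a,.022);print("scene edge",np.degrees(np.arctan2(d[1],d[0])))
m=sd(22,73,.022)-sd(413,169,.108)
for z,u in((.108,(413,169)),):
    m=sd(*u,z)[:2]-C;print("initial cof side",np.degrees(np.arctan2(m[1],m[0])))
```

```text
[[ 0.44940933  0.03924915]
 [ 0.50972708  0.11983486]
 [ 0.65000835 -0.1139977 ]
 [ 0.71184745 -0.0328939 ]] [0.58024805 0.0030481 ]
0.13575451393449867 164.53405713059783
0.13642710445245554 121.125422421996
0.13625791573461132 -59.20469686564984
0.13641931496577842 -15.275889645335246
cof 0.08134653334962216 184.08915929872933
cof 0.08156070998894611 183.69247769116564
edge yaw 10.543500361319602
edge yaw 10.346224873875911
scene edge 100.75009775715961
scene edge 100.34684584429108
scene edge 10.891022680849721
scene edge 10.162801303016165
initial cof side 6.011787561648621
```

Run:
```python
from h import *
arc(P0(113),32,[113.8,114.6,115.4,116.2,117,117.8,118.6,119.2,119.7,120,120.2,120.2])
```

```text
[[0.0004, -0.0024, 0.0, -0.0067, 1], [0.0007, -0.0048, 0.0, -0.0133, 1], [0.001, -0.0072, 0.0, -0.02, 1], [0.0012, -0.0096, 0.0, -0.0267, 1], [0.0015, -0.012, 0.0, -0.0333, 1], [0.0017, -0.0145, 0.0, -0.04, 1], [0.0018, -0.0169, 0.0, -0.0467, 1], [0.0019, -0.0187, 0.0, -0.0517, 1], [0.002, -0.0202, 0.0, -0.0558, 1], [0.002, -0.0211, 0.0, -0.0583, 1], [0.0021, -0.0217, 0.0, -0.06, 1], [0.0021, -0.0217, 0.0, -0.06, 1]]
```

>>> move_arm([
  [[0.0004, -0.0024, 0, -0.0067, 1], [0.0007, -0.0048, 0, -0.0133, 1], [0.001, -0.0072, 0, -0.02, 1], [0.0012, -0.0096, 0, -0.0267, 1], [0.0015, -0.012, 0, -0.0333, 1], [0.0017, -0.0145, 0, -0.04, 1], [0.0018, -0.0169, 0, -0.0467, 1], [0.0019, -0.0187, 0, -0.0517, 1], [0.002, -0.0202, 0, -0.0558, 1], [0.002, -0.0211, 0, -0.0583, 1], [0.0021, -0.0217, 0, -0.06, 1], [0.0021, -0.0217, 0, -0.06, 1]],
])

```text
clock: 11.8
position: [0.5105, 0.1228, 0.0645]
ee_rot: [-0.0, 0.429, 0.903, -0.0]
contact_force: [0.3, 0.6, -0.3]
width: 0.0002
gripper_force: 0.1
```

Run:
```python
from h import *
import cv2
s=manip.get_state();print(s["position"],P0(120.2))
a=manip.get_image("side")[230:410,220:430,::-1];b=manip.get_image("scene")[190:340,130:330,::-1]
a=cv2.resize(a,(399,342),interpolation=cv2.INTER_CUBIC)  # 1.9x
b=cv2.resize(b,(400,300),interpolation=cv2.INTER_CUBIC)  # 2x
import numpy as np
o=np.zeros((342,800,3),np.uint8);o[:,:399]=a;o[:300,400:]=b
cv2.imwrite("pics/both5.png",o)
```

```text
[0.51053165 0.1227766  0.06451182] [np.float64(0.5105802274183974), np.float64(0.12263419747156495), 0.064]
```

View pics/both5.png

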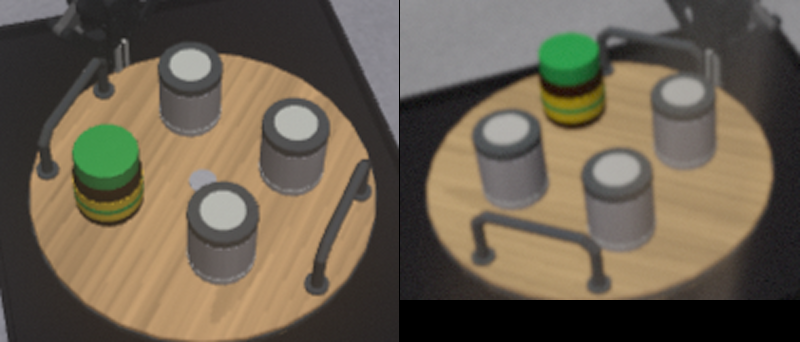

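Everything is standing and the jar is near the front: side-half lid at (107,150), scene-half lid at (571,52). I'll fit the lid with a green mask in both cameras for a precise angle.

```bash
cat >> h.py <<'E'
import cv2
from scipy.optimize import least_squares
def blob(bgr):
    h=cv2.cvtColor(bgr,cv2.COLOR_BGR2HSV);m=cv2.inRange(h,(50,150,70),(75,255,255));m[:180]=0
    n,l,st,ce=cv2.connectedComponentsWithStats(m);k=1+np.argmax(st[1:,4]);return ce[k],st[k,4]
def jar(ims):
    B={n:blob(i) for n,i in ims.items()};t=np.linspace(0,2*np.pi,60)
    def res(v):
        o=[]
        for n,(ce,ar) in B.items():
            p=P[n];X=np.array([[v[0]+v[3]*np.cos(a),v[1]+v[3]*np.sin(a),z] for z in(.108,.108-v[2]) for a in t])
            q=X@p["R"].T+p["t"];uv=np.c_[q[:,0]/q[:,2]*p["fx"]+p["cx"],q[:,1]/q[:,2]*p["fy"]+p["cy"]].astype(np.float32)
            M=cv2.moments(cv2.convexHull(uv));o+=[M["m10"]/M["m00"]-ce[0],M["m01"]/M["m00"]-ce[1],(M["m00"]-ar)/50]
        return o
    s=least_squares(res,[.58,0,.02,.028],x_scale=[.01,.01,.01,.01],diff_step=1e-3)
    s=least_squares(res,s.x,x_scale=.01,diff_step=1e-3);d=s.x[:2]-C
    print("jar",s.x.round(4),"res",np.round(s.fun,2),"r",np.hypot(*d),"ang",np.degrees(np.arctan2(d[1],d[0]))%360)
E
python3 - <<'E'
from h import *
jar({n:cv2.imread(f"pics/{n}0.png") for n in P})
jar({n:np.ascontiguousarray(manip.get_image(n)[:,:,::-1]) for n in P})
f=lambda u,v:ray("side",u/1.9+220,v/1.9+230,.036)[:2]
g=lambda u,v:ray("scene",(u-400)/2+130,v/2+190,.036)[:2]
F=np.array([f(48,172),f(104,90),f(317,285),f(361,191)]);print(F.mean(0),[np.degrees(np.arctan2(*(q-F.mean(0))[::-1])) for q in F])
for q in(g(482,256),g(599,284)):print(np.degrees(np.arctan2(*(q-C)[::-1])),np.hypot(*(q-C)))
E
```

```text
jar [ 0.668   0.0026 -0.0207  0.0111] res [ 2.48 -2.87  0.69  1.76  3.38 -0.65] r 0.08747530411148297 ang 0.06088427647516289
jar [ 0.4861 -0.0037  0.0277  0.0124] res [ 4.49 -4.16 -6.57  2.05  5.33  4.68] r 0.09458327367433401 ang 183.7859325256708
[0.58068743 0.00254443] [np.float64(172.2742971070557), np.float64(128.14758724075554), np.float64(-51.77998200119932), np.float64(-8.050432481010784)]
-52.33147435474944 0.13665759128840566
-8.654812606955034 0.13548011246024716
```

Run:
```python
import h,cv2
import numpy as np
a=cv2.imread("pics/scene0.png");print(cv2.cvtColor(a,cv2.COLOR_BGR2HSV)[[270,275,280,285,290],242])
h.P
def blob(bgr):
    g=bgr.astype(int);m=((g[:,:,1]>1.6*g[:,:,0])&(g[:,:,1]>1.6*g[:,:,2])&(g[:,:,1]>50)).astype(np.uint8);m[:180]=0
    n,l,st,ce=cv2.connectedComponentsWithStats(m);k=1+np.argmax(st[1:,4]);print(ce[k],st[k]);return ce[k],st[k,4]
h.blob=blob
h.jar({n:cv2.imread(f"pics/{n}0.png") for n in h.P})
h.jar({n:np.ascontiguousarray(h.manip.get_image(n)[:,:,::-1]) for n in h.P})
```

```text
[[ 65 145 153]
 [ 64 146 152]
 [ 64 141 152]
 [ 63 130 147]
 [ 57 125 108]]
[238.88275862 277.84137931] [224 264  32  30 725]
[378.00357569 294.27294398] [362 279  33  32 839]
jar [0.6619 0.0098 0.0129 0.0254] res [ 0.52 -0.84  0.65  0.5   0.76 -0.59] r 0.08173322471478593 ang 5.124243096284874
[214.10381679 219.66870229] [199 207  31  26 655]
[275.17301415 311.94559304] [258 296  35  33 919]
jar [ 0.4993 -0.0114  0.0213  0.0248] res [ 0.73 -0.76 -0.23  0.38  0.88  0.14] r 0.08235733559115249 ang 189.68593230687839
```

Leg feet give a turn of 183.1°, so the jar is at about 189.4° against a target of 190.45°. I'll nudge 1°, back off, rise clear and check.

Run:
```python
from h import *
arc(P0(120.2),39.2,[120.4,120.6,120.8,121,121.2,121.2,120.5,119,117,115])
```

```text
[[0.0001, -0.0006, 0.0, -0.0017, 1], [0.0002, -0.0012, 0.0, -0.0033, 1], [0.0003, -0.0018, 0.0, -0.005, 1], [0.0004, -0.0024, 0.0, -0.0067, 1], [0.0004, -0.003, 0.0, -0.0083, 1], [0.0004, -0.003, 0.0, -0.0083, 1], [0.0001, -0.0009, 0.0, -0.0025, 1], [-0.0006, 0.0036, 0.0, 0.01, 1], [-0.0018, 0.0095, 0.0, 0.0267, 1], [-0.0032, 0.0154, 0.0, 0.0433, 1]]
```

>>> move_arm([
  [[0.0001, -0.0006, 0, -0.0017, 1], [0.0002, -0.0012, 0, -0.0033, 1], [0.0003, -0.0018, 0, -0.005, 1], [0.0004, -0.0024, 0, -0.0067, 1], [0.0004, -0.003, 0, -0.0083, 1], [0.0004, -0.003, 0, -0.0083, 1], [0.0001, -0.0009, 0, -0.0025, 1], [-0.0006, 0.0036, 0, 0.01, 1], [-0.0018, 0.0095, 0, 0.0267, 1], [-0.0032, 0.0154, 0, 0.0433, 1]],
])

```text
clock: 13.1
position: [0.5221, 0.1288, 0.0645]
ee_rot: [0.0, 0.471, 0.882, 0.0]
contact_force: [-0.3, 0.4, -0.2]
width: 0.0001
gripper_force: 0.0
```

>>> move_arm([
  [[0, 0, -0.03, 0, 1], [0, 0, -0.07, 0, 1], [0, 0, -0.12, 0, 1], [0, 0, -0.17, 0, 1], [0, 0, -0.22, 0, 1], [0, 0, -0.25, 0, 1], [0, 0, -0.25, 0, 1], [0, 0, -0.25, 0, 1]],
])

```text
clock: 13.9
position: [0.5217, 0.1287, 0.2645]
ee_rot: [0.0, 0.47, 0.883, 0.0]
contact_force: [-0.6, 0.5, 0.1]
width: -0.0002
gripper_force: 0.0
```

Run:
```python
import h,cv2
import numpy as np
s=h.manip.get_state();print(s["clock"],s["position"])
def blob(bgr):
    g=bgr.astype(int);m=((g[:,:,1]>1.6*g[:,:,0])&(g[:,:,1]>1.6*g[:,:,2])&(g[:,:,1]>50)).astype(np.uint8);m[:180]=0
    n,l,st,ce=cv2.connectedComponentsWithStats(m);k=1+np.argmax(st[1:,4]);return ce[k],st[k,4]
h.blob=blob
I={n:np.ascontiguousarray(h.manip.get_image(n)[:,:,::-1]) for n in h.P}
h.jar(I)
a=cv2.resize(I["side"][215:480,190:500],(400,342),interpolation=cv2.INTER_CUBIC);b=cv2.resize(I["scene"][185:355,130:330],(400,340),interpolation=cv2.INTER_CUBIC)
o=np.zeros((342,800,3),np.uint8);o[:,:400]=a;o[:340,400:]=b
cv2.imwrite("pics/both6.png",o)
```

```text
13.9 [0.52173944 0.12870531 0.26453978]
jar [ 0.4996 -0.0128  0.0214  0.0249] res [ 0.67 -0.7  -0.19  0.35  0.8   0.12] r 0.08237062249911621 ang 190.72508944515053
```

View pics/both6.png

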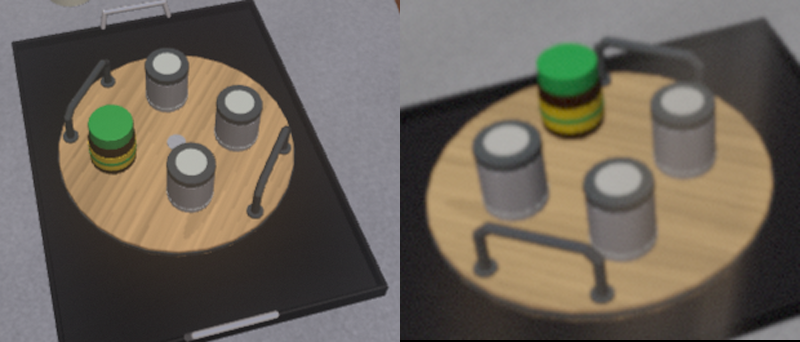

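The fitted jar angle is 190.7° against a target of 190.45°. All four containers are upright on the plate (jar lid at (111,125) and (569,65)), the plate is still and the arm is clear.

```bash
python3 -c "
from rig import manip
print(manip.sign_off())"
```

```text
the job is handed in; nothing more can be done
None
```

The job is handed in: the green-lidded coffee jar stands at the front middle of the tray, measured at 190.7° against the 190.45° target (good to about 1°), with the plate still, the jar and three tins upright, the mug untouched and the arm clear, after about 14 s of the 48 s allowed.

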